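Seat a filter crucible in the rubber cone of a suction flask

TASK

Get the suction flask ready to filter: stand the white porcelain filter crucible upright in the rubber cone on the flask and let go of it, so that it centres itself. Then press it down lightly until it grips, level, about 6 mm lower than its own weight takes it, with some 28 mm of it still showing above the rubber. Do not ram it deeper, or it jams and cannot be lifted out again for weighing; leave the flask standing about where it is and the lamp, bottle and stopper alone.

Things in the scene. Friction and masses are not known exactly. Their poses are not given: they have to be found in the camera images.
- crucible_mid (a point): White porcelain filter crucible, a loose open cup, 62 mm tall, 85 g, upright on the table; this point is on its axis half-way up (31 mm above the underside, 31 mm below the rim), z up. Foot 40 mm wide; the side tapers evenly out to 56 mm at 48 mm up; the top 14 mm is a straight band 56 mm across, good to grasp from above.
- crucible: The same crucible; origin at the centre of its underside, z up its axis, yaw without meaning. Wall 3.2 mm; inside it is 49.6 mm wide at the mouth and about 34 mm at the flat, finely perforated floor, which lies 4 mm above the underside.
- cone_mouth (a point): Centre of the top face of the black rubber cone in the flask's neck, 178 mm above the table, z up. Rubber 64 mm wide outside; bore 49 mm wide at the top, 40 mm deep, tapered like the crucible, which by its own weight stops with crucible_mid about 3 mm above this point. Pressed on, it goes about 1 mm deeper per 1.5 N (6 mm at some 9 N, jammed at 20 N) and stays there.
- filter_flask: Clear conical glass suction flask, loose on the table, 0.76 kg with its rubber cone, foot 98 mm wide, glass mouth 138 mm up; a short glass side arm ends 67 mm from the axis, 117 mm up. Origin at the centre of its underside, z up, y along the side arm.
- lamp: Bystander: clear glass spirit lamp, 73 mm wide, 72 mm tall, origin under its centre.
- bottle: Bystander: small dropper bottle, 22 mm wide, 52 mm tall, origin under its centre.
- spare_stopper: Bystander: spare black rubber stopper, 26 mm wide and tall, origin under its centre.
Mind the look-alikes: they are no part of the job. What is shaped like the crucible but blue, orange or yellow is not meant.

How it is judged (in metres and radians):
On the way:
1. the crucible stands loose in the rubber cone, let go of and not yet pressed home (horizontal distance between crucible_mid and cone_mouth below 0.006 m and z of crucible_mid in the frame of cone_mouth between -0.0005 and 0.007 m and contact force between crucible and the fingers below 0.1 N), for 0.2 s.
At the end, for the whole second after the job is handed in: the crucible is let go of and at rest in the rubber cone, within 6 mm of its axis and 4 degrees of level with it, its rim 23.5 to 30 mm above the rubber; the flask stands upright (horizontal distance between crucible_mid and cone_mouth below 0.006 m and z of crucible_mid in the frame of cone_mouth between -0.0075 and -0.001 m and angle between the z axis of crucible_mid and the z axis of cone_mouth, either way round below 0.07 rad and angle between filter_flask's own z axis and vertical below 0.05 rad and linear speed of crucible below 0.01 m/s and contact force between crucible and the fingers below 0.1 N); the robot touches nothing.
It fails at once if the crucible is rammed so deep that it jams (rim less than 21 mm above the rubber) (horizontal distance between crucible_mid and cone_mouth below 0.02 m and z of crucible_mid in the frame of cone_mouth below -0.01 m).
It fails at once if the flask is shoved by more than 40 mm or tipped (distance of filter_flask from where it was at the start of the episode above 0.04 m or angle between filter_flask's own z axis and vertical above 0.3 rad).
It fails at once if the spirit lamp is moved by more than 20 mm (distance of lamp from where it was at the start of the episode above 0.02 m).
It fails at once if the dropper bottle is moved by more than 20 mm (distance of bottle from where it was at the start of the episode above 0.02 m).
It fails at once if the spare stopper is moved by more than 20 mm (distance of spare_stopper from where it was at the start of the episode above 0.02 m).
It also fails if it takes over 48 s, if anything falls off the work surface, if the arm or the gripper's body presses on something with over 40 N, if the wrist force passes 120 N, or if a joint passes its speed limit or range.

ROBOT

A 7-joint arm with a two-finger parallel gripper is mounted at the origin on a cart in front of the work surface, level with it; the furniture and walls round the work are solid. World frame = base frame: x ahead of the robot, y to its left, z up, the work surface at z = 0. Lengths are in m, angles in degrees, forces in N, time in s.
With the tool pointing down it reaches from about 0.4 to 0.9 m from the base axis. Payload 5.5 kg.
Tool frame: the origin (TCP) lies at the very end of the fingers, on their centre line; the grasp point (between the pads) lies 19 mm behind it; y points along the fingers, z is the direction in which the jaws open and shut, and the axes are right-handed (so a half turn about y gives the same grasp; the last joint's range is limited). The gripper opens to 85 mm and grips with 20 to 120 N. Pads are 22 mm wide; open, the fingers measure 114 mm over their backs; the gripper's body (76 mm by 85 mm) begins 54 mm behind the grasp point. The pads swing forward as they close: fully open they stand 13 mm farther back than shut.
Start: joints at [-55.737, 28.699, -24.465, 88.831, 12.651, 65.22, -12.049], TCP at [0.214, 0.614, 0.231] pointing down, gripper open.
Joint ranges: [-164.97, 164.97], [-17.58, 116.51], [-87.97, 89.64], [11.32, 138.91], [-80.73, 260.73], [10.89, 115.49], [-147.41, 147.41]. Speed limits (degrees/s): [147.25, 147.25, 180, 180, 180, 180, 180].

INTERFACE

Orientations are given as [roll, pitch, yaw] about the fixed x, y, z axes, in that order (R = Rz(yaw) Ry(pitch) Rx(roll)).
In Python, from bench import arm gives the robot as it stands. Calls block until the motion is done:
- arm.goto(position, orientation): joint-space move of the TCP to a pose.
- arm.movel(position, rotation=None, rate=0.15): straight line of the TCP; rotation=None keeps the orientation; rate is the mean speed in m/s.
- arm.set_joints(angles): joint-space move.
- arm.command_gripper(opening): finger opening in m; the grip force is fixed at half the most; returns when the fingers have stopped.
- arm.dwell(seconds).
- arm.inverse_kinematics(position, orientation): joint angles nearest the present ones, or None.
- arm.state(): the state.
- arm.snapshot(name): name is "side" or "top"; returns a dict with "frame" (384x512x3 uint8, red, green, blue), "intrinsics" (3x3 intrinsics, pixels), "D" ([k1, k2, p1, p2, k3] as OpenCV has them; the pictures are not rectified), "origin" and "orientation" of the camera in the world. Camera axes: x right, y down, z forward; pixel columns grow to the right and rows downward; lengths in m; the calibration is good to about 2 mm. A picture is of the moment at which its call begins. There is no depth.
A pose or a line that the arm cannot do raises arm.MotionError and nothing moves.
- arm.sign_off(): hands the job in, once; it reports no verdict.
Trained networks look in the newest picture that a camera, given by its name, has taken for a name from the list of things; names that differ only in an ending like _2 or _b are one class to them, and where a whole thing is asked for, a point or a joint stands for the part that bears it (a point fixed in the world has none). Each returns a list of dicts, best first, with "conf" (0 to 1); they miss things now and then, are a little off and sometimes report something else, mostly with a low value. They report only what shows in the picture. A call takes as long as a camera call. They do not tell look-alikes from the thing itself.
- arm.silhouettes(camera, label): "region" (384x512 bool, what is visible of it) and "xy" ([column, row] in pixels, amid what is visible of it).
The state is a dict: "time_s": time; "joint_pos": joint angles; "qvel": joint speeds; "tau": joint torques, N m; "eef_pos": TCP position; "eef_rot": TCP orientation; "ft_force": force on the tool from outside, world axes, zero at the start; "wrist_torque": the same for the moment, N m; "opening": finger opening in m.
Only numpy, scipy, OpenCV 4.12 (cv2) and the standard library are available. Lean on these libraries where they do the work, as an engineer would, in place of code of your own. Each camera call takes 0.05 s, during which the arm holds its last target.

## Working session

There is one attempt and no reset: what is moved stays moved. The work goes in short steps, each a Python script; the robot and the scene stay as the last script left them, time stands still between calls to the robot, and variables do not carry over. Pictures are saved under pics/ and viewed, and the job is handed in when it is done.

```bash
ls; mkdir -p pics; python3 - <<'E'
from bench import arm
import cv2, numpy as np
s=arm.state(); print({k:np.round(v,3).tolist() for k,v in s.items()})
for n in("side","top"):
    d=arm.snapshot(n); cv2.imwrite(f"pics/{n}0.png",d["frame"][:,:,::-1])
    print(n,d["intrinsics"],d["D"],d["origin"],d["orientation"])
    for l in("crucible","filter_flask","cone_mouth","lamp","bottle","spare_stopper"):
        for r in arm.silhouettes(n,l):
            m=r["region"]; ys,xs=np.nonzero(m); print(n,l,round(r["conf"],2),np.round(r["xy"],1),m.sum(),xs.min() if len(xs) else 0,xs.max(),ys.min(),ys.max())
E
```

```text
pics
{'time_s': 0.0, 'joint_pos': [-55.739, 28.755, -24.455, 88.891, 12.652, 65.218, -12.05], 'qvel': [0.034, -0.014, -0.035, -0.051, 0.025, 0.046, -0.05], 'tau': [-0.0, -56.952, -5.817, -28.095, 0.01, 0.012, -0.0], 'eef_pos': [0.213, 0.613, 0.23], 'eef_rot': [-90.109, 0.004, -19.177], 'ft_force': [0.192, 0.06, 0.535], 'wrist_torque': [-0.002, 0.017, -0.035], 'opening': 0.086}
side [[356.34436345   0.         249.86911436]
 [  0.         356.34436345 190.59304622]
 [  0.           0.           1.        ]] [0.03719083 0.         0.         0.         0.        ] [ 0.45566645 -0.74626962  0.54520986] [-115.6608215    -0.67711317  -10.27444346]
side crucible 0.97 [188.6 281.9] 821 173 198 263 300
side crucible 0.84 [355.3 261.9] 710 346 371 250 284
side crucible 0.71 [220.6 305.3] 1019 204 234 286 327
side crucible 0.68 [263. 289.] 860 251 278 274 312
side filter_flask 0.76 [192.8 200.3] 1508 171 210 161 227
side cone_mouth 0.93 [192.2 202.3] 1525 172 210 162 227
side cone_mouth 0.53 [180.3 190.3] 59 179 184 186 197
side bottle 0.51 [211.1 259.3] 146 207 215 248 267
side spare_stopper 0.55 [178.3 250.6] 85 173 181 246 257
top [[494.56127471   0.         254.8638831 ]
 [  0.         494.56127471 198.10787137]
 [  0.           0.           1.        ]] [-0.17969293  0.          0.          0.          0.        ] [0.49225294 0.0935635  1.52175321] [-174.78099247   -0.48860236  -89.51152171]
top crucible 0.8 [323.9 262.5] 288 314 332 254 272
top crucible 0.77 [350.5 243.2] 286 343 361 233 251
top crucible 0.74 [345.1 213.5] 248 336 353 202 218
top crucible 0.55 [326.9 136.5] 280 318 336 126 145
top filter_flask 0.84 [216.8 251.1] 793 203 233 238 274
top cone_mouth 0.83 [216.5 253.4] 788 203 233 238 273
top lamp 0.82 [163.6 256.7] 473 150 173 244 267
top lamp 0.57 [352.3 243.6] 266 343 361 234 251
top spare_stopper 0.46 [274.8 269.4] 78 271 280 265 274
```

View pics/side0.png

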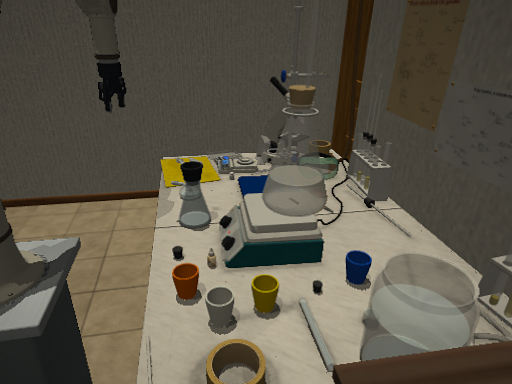

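View pics/top0.png

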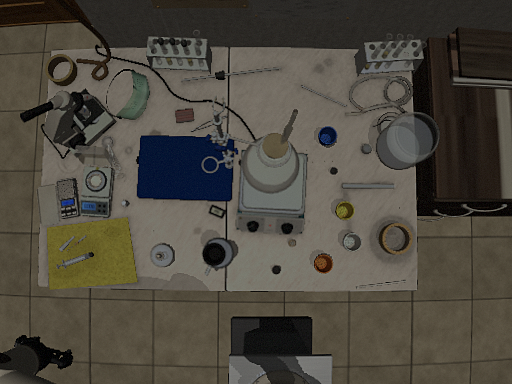

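```bash
python3 - <<'E'
import cv2, numpy as np
a=cv2.imread("pics/side0.png")[150:340,140:400]; b=cv2.imread("pics/top0.png")[110:290,130:390]
cv2.imwrite("pics/crop_s.png",cv2.resize(a,None,fx=3,fy=3,interpolation=cv2.INTER_CUBIC))
cv2.imwrite("pics/crop_t.png",cv2.resize(b,None,fx=3,fy=3,interpolation=cv2.INTER_CUBIC))
E
```

```text
(no output)
```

View pics/crop_s.png

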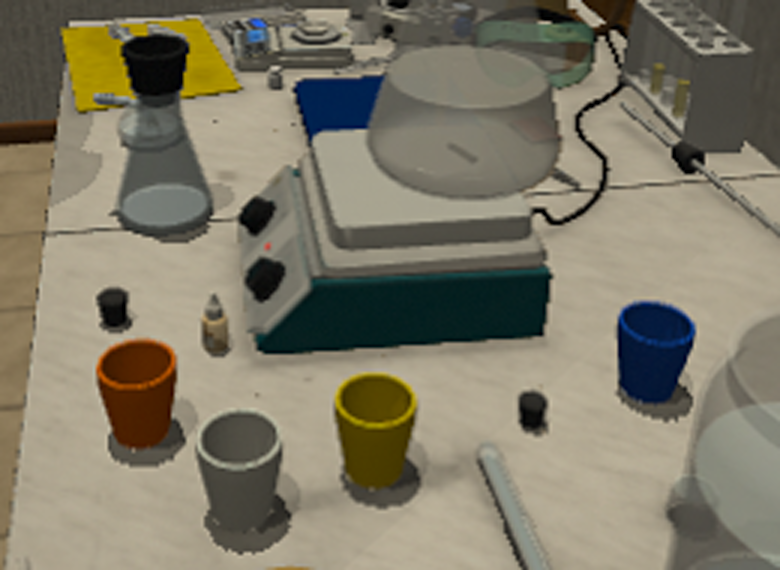

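View pics/crop_t.png

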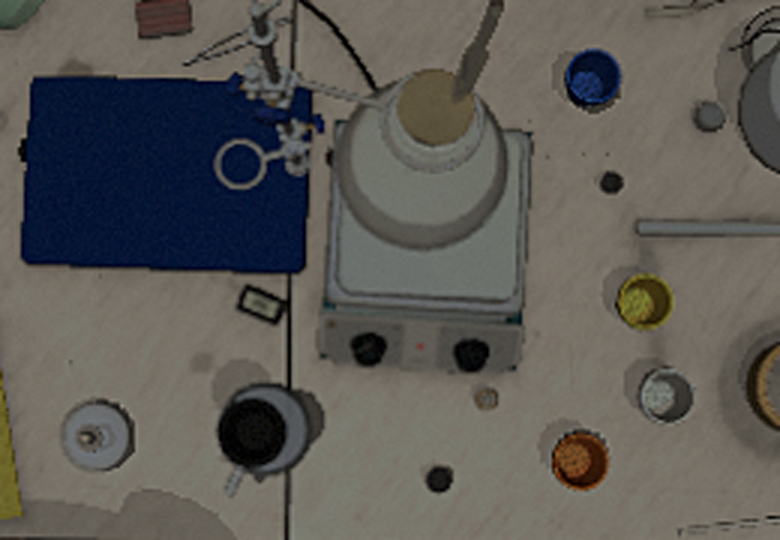

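Candidates shaped like the crucible:
- White: side (220,306), top (351,242)
- Orange: side (187,281), top (324,263)
- Yellow: side (264,291), top (344,211)
- Blue: side (358,267), top (327,136)

The 3x crops show the white one is the only uncoloured cup, so I choose it. The cone is the black top at side (192,172), top (216,253).

```bash
cat > h.py <<'E'
import numpy as np, cv2
from scipy.spatial.transform import Rotation as Ro
from scipy.optimize import minimize
def proj(d,P):
    R=Ro.from_euler('xyz',d["orientation"],degrees=True).as_matrix()
    rv,_=cv2.Rodrigues(R.T); t=-R.T@np.array(d["origin"])
    return cv2.projectPoints(np.asarray(P,float).reshape(-1,1,3),rv,t,np.array(d["intrinsics"]),np.array(d["D"]))[0].reshape(-1,2)
def frustum(x,y,z0,prof,n=72):
    a=np.linspace(0,2*np.pi,n,endpoint=False)
    return np.vstack([np.c_[x+r*np.cos(a),y+r*np.sin(a),np.full(n,z0+z)] for r,z in prof])
CR=[(.020,0),(.028,.048),(.028,.062)]
def model(d,pts,S=8):
    h=cv2.convexHull(proj(d,pts).astype(np.float32))
    m=np.zeros((384,512),np.uint8); 
    M=cv2.fillConvexPoly(m,np.round(h*16).astype(np.int32),1,shift=4)
    return h,m
def ray(d,uv):
    R=Ro.from_euler('xyz',d["orientation"],degrees=True).as_matrix()
    p=cv2.undistortPoints(np.array([[uv]],float),np.array(d["intrinsics"]),np.array(d["D"]))[0,0]
    return np.array(d["origin"]),R@np.array([p[0],p[1],1])
def onz(d,uv,z):
    o,v=ray(d,uv); return (o+v*(z-o[2])/v[2])
def fitmask(d,mask,fpts,x0):
    # match centroid + bbox of the model's outline with the mask's
    def feat(m):
        ys,xs=np.nonzero(m); return np.array([xs.mean(),ys.mean()])
    f0=feat(mask); x=np.array(x0,float)
    def f(x):
        h,_=model(d,fpts(*x)); M=cv2.moments(h); return np.array([M['m10']/M['m00'],M['m01']/M['m00']])
    for _ in range(6):
        J=np.c_[(f(x+[1e-3,0])-f(x))/1e-3,(f(x+[0,1e-3])-f(x))/1e-3]; x=x+np.linalg.solve(J,f0-f(x))
    _,m=model(d,fpts(*x)); iou=(m.astype(bool)&mask).sum()/(m.astype(bool)|mask).sum()
    return x,iou
E
cat > loc.py <<'E'
from bench import arm
from h import *
for n,c in(("side",(220,305)),("top",(350,243))):
    d=arm.snapshot(n)
    rs=[r for r in arm.silhouettes(n,"crucible") if np.hypot(*(np.array(r["xy"])-c))<14]
    for r in rs:
        x0=onz(d,r["xy"],.031)[:2]
        print(n,"crucible",*fitmask(d,r["region"],lambda x,y:frustum(x,y,0,CR),x0),r["conf"])
    g=d["frame"].max(axis=2)
    box=np.zeros_like(g,bool)
    if n=="side": box[155:188,172:212]=1
    else: box[232:275,198:236]=1
    m=((g<45)&box).astype(np.uint8)
    k,lab,st,ce=cv2.connectedComponentsWithStats(m); i=1+np.argmax(st[1:,4]); m=lab==i
    m=cv2.morphologyEx(m.astype(np.uint8),cv2.MORPH_CLOSE,np.ones((3,3)))>0
    print(n,"cone mask",st[i],ce[i])
    v=d["frame"][:,:,::-1].copy(); 
    x0=onz(d,ce[i],.16)[:2]
    for b in(.022,.026,.030):
        x,iou=fitmask(d,m,lambda x,y:frustum(x,y,0,[(b,.138),(.032,.178)]),x0); print("cone",b,x,iou)
    for l in("lamp","bottle","spare_stopper"):
        for r in arm.silhouettes(n,l): print(l,round(r["conf"],2),np.round(r["xy"]),onz(d,r["xy"],.03))
    b=cv2.resize(v,None,fx=4,fy=4)
    for P,c in((frustum(*x,0,[(.032,.178)]),(0,255,0)),(frustum(*x,0,[(.049,0)]),(255,0,255))):
        cv2.polylines(b,[np.round((proj(d,P)+.5)*4).astype(int)],1,c,1)
    u,w=np.round(ce[i]*4).astype(int); 
    cv2.imwrite(f"pics/cone_{n}.png",b[w-150:w+250,u-200:u+200])
    np.save(f"cal_{n}.npy",{k:d[k] for k in("intrinsics","D","origin","orientation")},allow_pickle=True)
print(arm.state()["time_s"])
E
python3 loc.py; python3 -c "
import cv2;cv2.imwrite('pics/cone_both.png',cv2.hconcat([cv2.imread('pics/cone_side.png'),cv2.imread('pics/cone_top.png')]))"
```

```text
side crucible [ 0.49894204 -0.20797095] 0.9431051108968177 0.56
side cone mask [181 162  22  24 394] [191.66497462 171.99238579]
cone 0.022 [0.46449661 0.18071573] 0.8445945945945946
cone 0.026 [0.4645521  0.18468833] 0.8197424892703863
cone 0.03 [0.46460041 0.18855918] 0.7579365079365079
bottle 0.51 [210. 262.] [ 0.49059228 -0.05652666  0.03      ]
top crucible [ 0.49798069 -0.20905341] 0.8215384615384616 0.72
top cone mask [203 243  22  24 413] [213.4527845  253.85472155]
cone 0.022 [0.46246675 0.19404049] 0.8637316561844863
cone 0.026 [0.46246675 0.19404049] 0.8637316561844863
cone 0.03 [0.4624604  0.19406154] 0.8637316561844863
lamp 0.94 [161. 254.] [0.45497276 0.36520813 0.03      ]
spare_stopper 0.47 [276. 269.] [0.41513947 0.01821257 0.03      ]
1.2
```

View pics/cone_both.png

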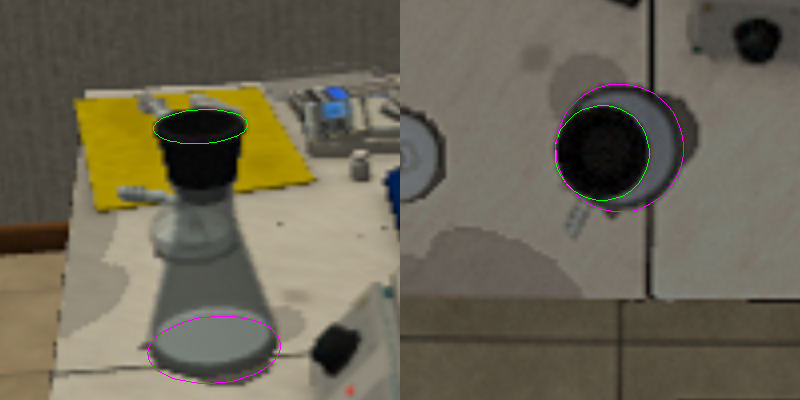

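```bash
python3 - <<'E'
from bench import arm
from h import *
D={n:np.load(f"cal_{n}.npy",allow_pickle=True).item() for n in("side","top")}
def tri(a,b):
    o1,v1=ray(D["side"],a);o2,v2=ray(D["top"],b);v1/=np.linalg.norm(v1);v2/=np.linalg.norm(v2)
    s=np.linalg.lstsq(np.c_[v1,-v2],o2-o1,rcond=None)[0]; p,q=o1+s[0]*v1,o2+s[1]*v2; return p.round(3),q.round(3)
print("cream",tri((302,95),(277,147)),"ring",tri((300,110),(210,163)),"beaker rim",tri((295,172),(275,165)))
for p in([.35,.5,.4],[.38,.3,.4],[.42,0,.4],[.498,-.2085,.4],[.498,-.2085,.2],[.498,-.2085,.034],[.4625,.194,.4],[.4625,.194,.19],[.4625,.194,.15]):
    for y in(-20,0):
        print(p,y,np.round(arm.inverse_kinematics(p,[-90,0,y]) if arm.inverse_kinematics(p,[-90,0,y]) is not None else [np.nan],1))
E
```

```text
cream (array([0.718, 0.034, 0.393]), array([0.715, 0.034, 0.392])) ring (array([0.762, 0.174, 0.326]), array([0.688, 0.196, 0.316])) beaker rim (array([0.712, 0.027, 0.209]), array([0.702, 0.03 , 0.208]))
[0.35, 0.5, 0.4] -20 [-39.3  18.2 -24.3  81.5   7.5  81.9   6.5]
[0.35, 0.5, 0.4] 0 [-36.2  18.7 -28.5  81.4   8.9  82.1  25.3]
[0.38, 0.3, 0.4] -20 [-21.4   3.2 -21.   98.3   1.2  78.7  27.4]
[0.38, 0.3, 0.4] 0 [-18.1   3.4 -24.5  98.2   1.4  78.7  47.2]
[0.42, 0, 0.4] -20 [-10.6  -5.1   6.4 106.2   0.6  78.9  65.7]
[0.42, 0, 0.4] 0 [-10.2  -5.1   6.1 106.2   0.5  78.9  85.7]
[0.498, -0.2085, 0.4] -20 [-5.7  9.2 29.6 92.8 -4.6 79.3 94.4]
[0.498, -0.2085, 0.4] 0 [ -5.    9.1  28.7  92.8  -4.4  79.3 114.2]
[0.498, -0.2085, 0.2] -20 [  4.3  18.2  18.8 107.8  -7.   55.1  96.3]
[0.498, -0.2085, 0.2] 0 [  5.6  18.1  17.2 107.8  -6.4  55.1 115.7]
[0.498, -0.2085, 0.034] -20 [ 16.4  31.8   4.3 112.9  -3.9  35.4  93.2]
[0.498, -0.2085, 0.034] 0 [ 1.980e+01  3.170e+01  1.000e-01  1.128e+02 -1.000e-01  3.550e+01
  1.100e+02]
[0.4625, 0.194, 0.4] -20 [-10.2   5.  -16.8  96.3   1.5  78.9  42.8]
[0.4625, 0.194, 0.4] 0 [-10.5   5.  -16.5  96.3   1.5  78.9  62.8]
[0.4625, 0.194, 0.19] -20 [-12.3  15.3 -15.6 112.5   5.1  52.9  39.5]
[0.4625, 0.194, 0.19] 0 [ -9.4  15.6 -19.1 112.4   6.3  53.   58.4]
[0.4625, 0.194, 0.15] -20 [-12.6  18.6 -15.6 114.4   6.6  47.9  38.2]
[0.4625, 0.194, 0.15] 0 [ -9.5  18.9 -19.2 114.3   8.2  48.1  56.7]
```

```bash
python3 - <<'E'
from bench import arm
from h import *
O=[-90,0,-20]
arm.movel([.25,.55,.38],O,rate=.3)
arm.movel([.40,.25,.38],O,rate=.35)
arm.movel([.42,-.02,.38],O,rate=.35)
arm.movel([.498,-.2085,.20],O,rate=.3)
arm.movel([.498,-.2085,.11],O,rate=.15)
s=arm.state(); print(s["time_s"],s["eef_pos"],s["eef_rot"],s["ft_force"],s["opening"])
out=[]
for n,c in(("side",(220,300)),("top",(350,243))):
    f=arm.snapshot(n)["frame"][:,:,::-1]; out.append(cv2.resize(f[c[1]-65:c[1]+65,c[0]-65:c[0]+65],(390,390),interpolation=2))
cv2.imwrite("pics/pre.png",cv2.hconcat(out))
E
```

```text
5.7417 [ 0.49878905 -0.20850732  0.11103495] [-89.99034341  -0.09486743 -19.97549261] [-0.51533067  0.09577238 -0.36943201] 0.08535413100273642
```

View pics/pre.png

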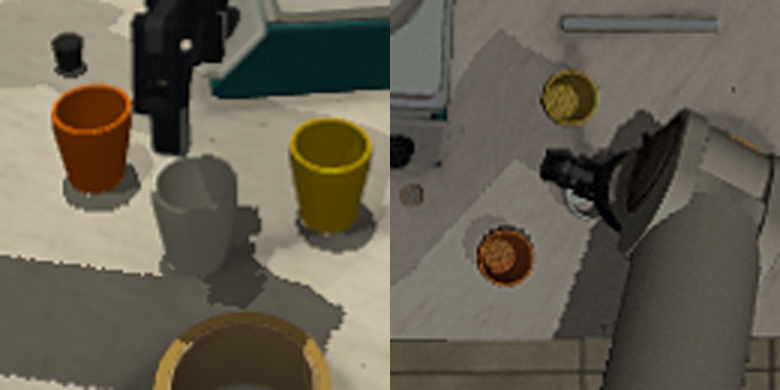

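The crop shows the open gripper above the white cup: near finger at (170,100), cup at (195,215). The orange and yellow cups are clear of the fingers, so I descend and grasp.

```bash
python3 - <<'E'
from bench import arm
from h import *
O=[-90,0,-20]
arm.movel([.498,-.2085,.034],O,rate=.1)
s=arm.state(); print(s["time_s"],s["eef_pos"],s["ft_force"])
arm.command_gripper(.045)
s=arm.state(); print(s["time_s"],s["eef_pos"],s["ft_force"],s["opening"])
arm.movel([.498,-.2085,.10],O,rate=.1)
s=arm.state(); print(s["time_s"],s["eef_pos"],s["eef_rot"],s["ft_force"],s["opening"])
out=[]
for n,c in(("side",(220,290)),("top",(350,243))):
    f=arm.snapshot(n)["frame"][:,:,::-1]; out.append(cv2.resize(f[c[1]-65:c[1]+65,c[0]-65:c[0]+65],(390,390),interpolation=2))
cv2.imwrite("pics/lift.png",cv2.hconcat(out))
E
```

```text
6.75 [ 0.49844544 -0.20874206  0.03443071] [0.67692396 0.59129634 0.32575662]
7.15 [ 0.49871047 -0.20872047  0.03513758] [-1.93337762  1.0964965   4.75955413] 0.05452712259337243
7.9583 [ 0.4975759  -0.20821161  0.09959747] [-8.99967326e+01  4.41309307e-02 -1.99920301e+01] [-1.81979865e-01  1.28164380e-04 -1.82899488e+00] 0.05443252666299679
```

View pics/lift.png

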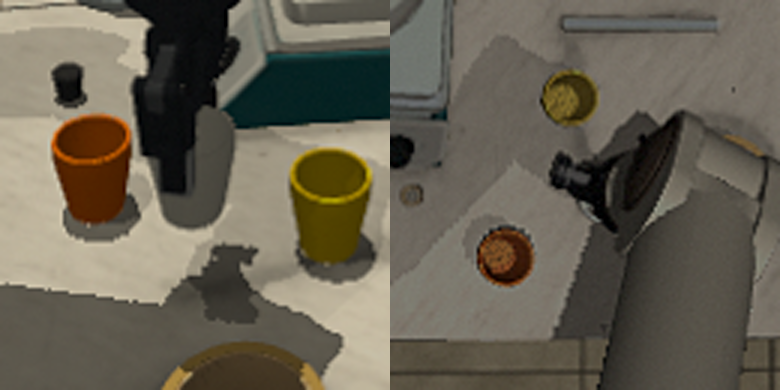

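The white cup is held and clear of the table (side crop, foot at (192,222), opening 54 mm). Next, carry it round the front of the hotplate to above the cone.

```bash
cat > look.py <<'E'
from bench import arm
from h import *
def look(name,zc,xy,cs=((192,165),(216,250))):
    out=[]
    for n,c in zip(("side","top"),cs):
        d=arm.snapshot(n); f=d["frame"][:,:,::-1]
        cv2.imwrite(f"pics/{name}_{n}_full.png",f)
        b=cv2.resize(f[c[1]-45:c[1]+45,c[0]-45:c[0]+45],(396,396),interpolation=2); out.append(b)
        for r in arm.silhouettes(n,"crucible"):
            if np.hypot(*(np.array(r["xy"])-c))<45: print(n,"cru",r["xy"],r["conf"],r["region"].sum())
        if xy is not None: print(n,"pred crucible foot/rim centre",proj(d,[[*xy,zc],[*xy,zc+.062]]).round(1).tolist())
    cv2.imwrite(f"pics/{name}.png",cv2.hconcat(out))
E
python3 - <<'E'
from bench import arm
from h import *
from look import look
O=[-90,0,-20]
arm.movel([.43,-.06,.31],O,rate=.3)
arm.movel([.42,.06,.31],O,rate=.3)
arm.movel([.4625,.194,.31],O,rate=.25)
arm.movel([.4625,.194,.250],O,rate=.15)
arm.dwell(.2)
s=arm.state(); print(s["time_s"],s["eef_pos"],s["eef_rot"],s["ft_force"],s["opening"])
look("over",.215,(.4625,.194))
E
```

```text
11.1 [0.46332993 0.19417323 0.25131086] [-89.90438266  -0.10155972 -20.02027104] [-0.3221661  -0.06742904 -1.23596184] 0.054593919150500714
side cru [192.6, 144.8] 0.91 286
side pred crucible foot/rim centre [[189.7, 152.1], [188.2, 130.0]]
top pred crucible foot/rim centre [[212.4, 254.1], [210.5, 254.7]]
```

View pics/over.png

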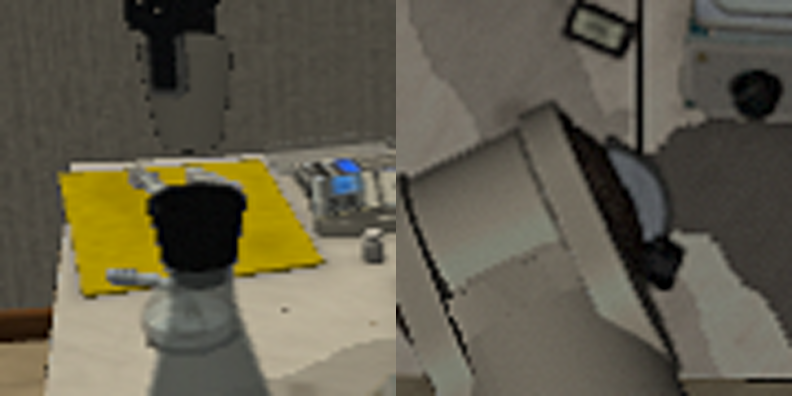

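```bash
python3 - <<'E'
from h import *
d=np.load("cal_side.npy",allow_pickle=True).item()
f=cv2.imread("pics/over_side_full.png")
S=14; x0,y0=168,122
c=cv2.resize(f[y0:y0+66,x0:x0+50],None,fx=12,fy=9,interpolation=cv2.INTER_NEAREST)
cv2.imwrite("pics/over_z.png",c)
g=f.astype(int).sum(2)//3
for r in (146,148,150,152,153,154,155,156,157): print(r,g[r,174:206].tolist())
print()
for r in range(162,182,2): print(r,g[r,174:206].tolist())
for xy in((.4625,.194),(.4645,.194),(.4625,.190)):
    for nm,P in(("mouth",frustum(*xy,0,[(.032,.178)])),("cr",frustum(*xy,.215,CR)),("foot",frustum(*xy,.215,[(.020,0)]))):
        p=proj(d,P); print(xy,nm,p.min(0).round(1),p.max(0).round(1))
E
```

```text
146 [69, 72, 73, 69, 72, 72, 72, 37, 56, 64, 65, 66, 66, 67, 66, 67, 66, 67, 66, 65, 64, 64, 61, 58, 69, 73, 74, 72, 67, 66, 68, 73]
148 [70, 70, 72, 70, 70, 72, 72, 71, 64, 64, 65, 66, 67, 68, 67, 66, 66, 66, 66, 65, 65, 63, 61, 58, 65, 69, 69, 67, 68, 68, 70, 71]
150 [71, 72, 72, 70, 68, 66, 68, 72, 38, 56, 64, 65, 66, 66, 67, 66, 66, 65, 65, 65, 63, 63, 61, 46, 65, 72, 68, 71, 72, 69, 72, 72]
152 [66, 68, 69, 71, 71, 73, 72, 70, 73, 65, 64, 65, 66, 66, 67, 67, 67, 67, 65, 64, 65, 62, 60, 65, 71, 71, 69, 70, 67, 65, 69, 70]
153 [67, 70, 72, 72, 69, 70, 71, 69, 73, 73, 53, 60, 66, 67, 66, 68, 68, 67, 64, 64, 63, 39, 60, 71, 69, 71, 69, 68, 68, 68, 70, 71]
154 [68, 68, 69, 71, 68, 71, 69, 68, 71, 71, 66, 70, 72, 74, 42, 24, 24, 61, 66, 65, 72, 72, 67, 65, 65, 63, 66, 67, 67, 64, 64, 65]
155 [65, 65, 68, 69, 66, 68, 65, 64, 67, 66, 62, 65, 61, 64, 63, 65, 66, 67, 62, 60, 66, 73, 76, 75, 111, 123, 122, 122, 163, 172, 168, 165]
156 [61, 73, 75, 75, 115, 123, 122, 121, 166, 172, 171, 170, 172, 173, 175, 177, 176, 173, 170, 169, 166, 165, 164, 162, 163, 161, 161, 119, 93, 103, 104, 103]
1
[... 1173 characters left out ...]
78 [104, 106, 108, 108, 108, 108, 108, 109, 111, 58, 2, 6, 7, 9, 8, 9, 7, 7, 8, 6, 7, 7, 7, 7, 9, 3, 25, 93, 108, 106, 105, 106]
180 [108, 108, 107, 106, 106, 106, 108, 109, 109, 111, 76, 20, 4, 6, 6, 8, 5, 9, 7, 4, 4, 9, 5, 4, 21, 65, 108, 111, 110, 109, 107, 107]
(0.4625, 0.194) mouth [178.8 160.6] [202.1 169.1]
(0.4625, 0.194) cr [177.5 127.2] [199.1 154.6]
(0.4625, 0.194) foot [182.2 149.7] [197.  154.6]
(0.4645, 0.194) mouth [179.5 160.6] [202.8 169.1]
(0.4645, 0.194) cr [178.2 127.1] [199.8 154.6]
(0.4645, 0.194) foot [183.  149.7] [197.8 154.6]
(0.4625, 0.19) mouth [178.8 161.1] [202.2 169.7]
(0.4625, 0.19) cr [177.5 127.6] [199.2 155.2]
(0.4625, 0.19) foot [182.2 150.2] [197.1 155.2]
```

View pics/over_z.png

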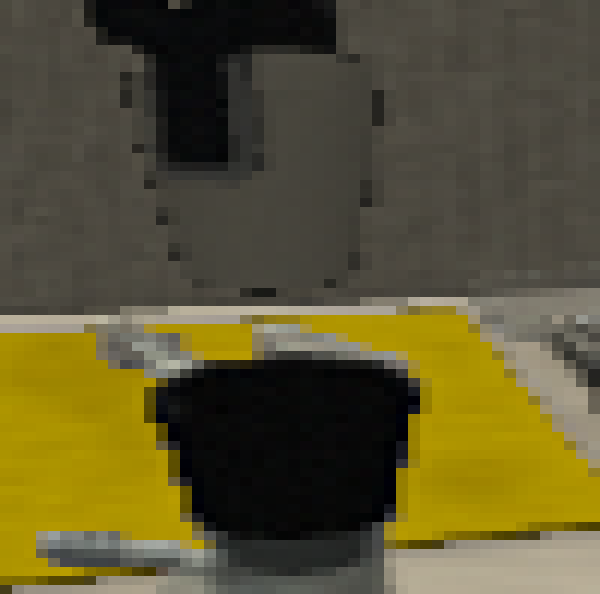

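```bash
python3 - <<'E'
from bench import arm
from h import *
O=[-90,0,-20]
X,Y=.4645,.194
arm.movel([X,Y,.235],O,rate=.1); arm.dwell(.3)
f0=np.mean([ (arm.dwell(.03),arm.state()["ft_force"])[1] for _ in range(5)],axis=0); print("f0",f0)
z=.218; arm.movel([X,Y,z],O,rate=.05)
while z>.1875:
    z-=.003
    arm.movel([X,Y,z],O,rate=.03); 
    f=np.mean([ (arm.dwell(.03),arm.state()["ft_force"])[1] for _ in range(4)],axis=0)-f0
    s=arm.state(); print(round(z,4),f.round(2),np.round(s["eef_pos"],4),round(s["time_s"],2))
    if f[2]>1.5 or np.hypot(f[0],f[1])>2: break
E
```

```text
f0 [-0.10229414 -0.26748688 -1.16237225]
0.215 [0.27 0.58 0.44] [0.4646 0.194  0.2152] 12.94
0.212 [ 0.4  -0.02  0.42] [0.4645 0.194  0.212 ] 13.32
0.209 [-0.11  0.47  0.1 ] [0.4645 0.194  0.209 ] 13.71
0.206 [-0.35  0.24 -0.09] [0.4645 0.194  0.206 ] 14.09
0.203 [-0.26  0.38  0.1 ] [0.4645 0.194  0.203 ] 14.47
0.2 [-0.02 -0.03  0.16] [0.4645 0.194  0.2   ] 14.86
0.197 [0.29 0.09 0.04] [0.4645 0.194  0.197 ] 15.24
0.194 [0.04 0.49 0.36] [0.4645 0.194  0.194 ] 15.62
0.191 [-0.16  0.32  0.04] [0.4644 0.1939 0.1909] 16.01
0.188 [-0.05  0.54 -0.35] [0.4643 0.194  0.1878] 16.39
0.185 [-0.97  0.82 -1.07] [0.4642 0.1941 0.1848] 16.77
```

```bash
python3 - <<'E'
from bench import arm
from h import *
from look import look
look("in",.15,None)
E
```

```text
side cru [194.9, 160.1] 0.61 116
```

View pics/in.png

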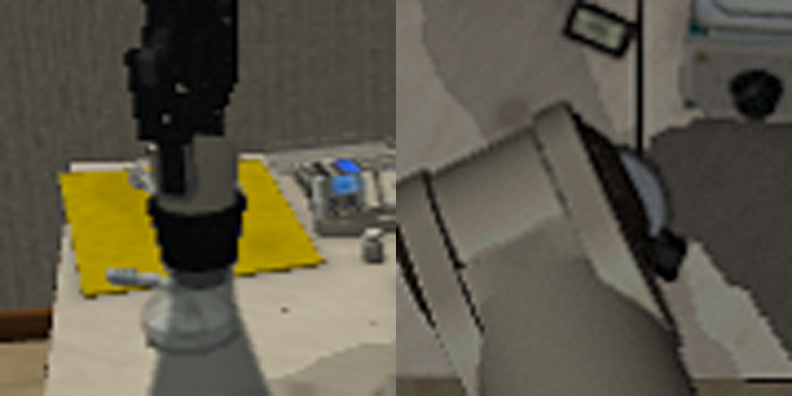

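The crop shows the crucible inside the cone (band near (195,170), rubber rim near (197,205)), and the flask hasn't moved. Now release and lift clear.

```bash
python3 - <<'E'
from bench import arm
from h import *
from look import look
O=[-90,0,-20]
X,Y=.4645,.194
arm.command_gripper(.085); arm.dwell(.4)
s=arm.state(); print(s["time_s"],s["eef_pos"],s["ft_force"],s["opening"])
arm.movel([X,Y,.225],O,rate=.08)
arm.movel([X,Y,.26],O,rate=.15); arm.dwell(.2)
s=arm.state(); print(s["time_s"],s["eef_pos"],s["ft_force"])
look("rel",.15,None)
d=np.load("cal_side.npy",allow_pickle=True).item()
f=cv2.imread("pics/rel_side_full.png")
cv2.imwrite("pics/rel_z.png",cv2.resize(f[135:190,168:218],None,fx=11,fy=10,interpolation=cv2.INTER_NEAREST))
for zc in(.150,.148,.144):
  for y in(.190,.194): print(zc,y,proj(d,frustum(.4645,y,zc,[(.028,.062)])).min(0),proj(d,frustum(.4645,y,zc,[(.028,.062)])).max(0))
E
```

```text
17.7917 [0.46450974 0.19398775 0.18498644] [-0.52575117  0.2361337   0.67805324] 0.08519859182217436
19.025 [0.46379838 0.19368801 0.25887815] [-0.83708501 -0.38964285 -0.65522936]
side cru [190.8, 159.7] 0.74 320
0.15 0.19 [180.07093083 150.24852476] [200.85027148 157.21664135]
0.15 0.194 [180.06266672 149.7819392 ] [200.76731867 156.69964469]
0.148 0.19 [180.12563659 150.92649123] [200.8858096  157.92399677]
0.148 0.194 [180.11719565 150.45794084] [200.80281316 157.40486585]
0.144 0.19 [180.23469179 152.27881195] [200.95665347 159.33475763]
0.144 0.194 [180.22589952 151.80635388] [200.87357084 158.81138329]
```

View pics/rel_z.png

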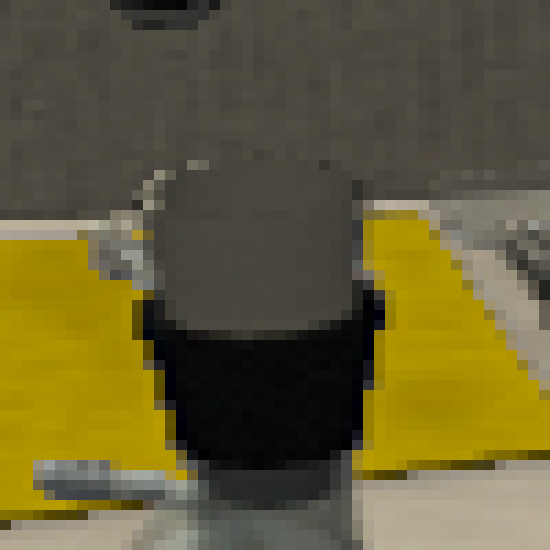

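The crucible now stands free and centred in the cone: band at columns 182–201, rubber at 180–203, rim top at row 151. Next I set the jaws so the fingertips meet the rim, and press in steps while watching force and travel.

```bash
python3 - <<'E'
from bench import arm
from h import *
from look import look
O=[-90,0,-20]
X,Y=.4645,.194
arm.command_gripper(.044)
arm.movel([X,Y,.24],O,rate=.1); arm.dwell(.3)
def F(n=5): return np.mean([(arm.dwell(.03),arm.state()["ft_force"])[1] for _ in range(n)],axis=0)
f0=F(8); print("f0",f0,arm.state()["opening"])
z=.226; arm.movel([X,Y,z],O,rate=.05)
while z>.198:
    f=F(4)-f0; s=arm.state(); print(round(z,4),f.round(2),np.round(s["eef_pos"],4),round(s["time_s"],2))
    if f[2]>1.8 or np.hypot(f[0],f[1])>3: break
    z-=.0015; arm.movel([X,Y,z],O,rate=.03)
np.save("f0.npy",f0)
look("touch",.15,None)
E
```

```text
f0 [-0.05471117 -0.05488277 -0.22366096] 0.0436170701949701
0.226 [ 0.05 -0.17  0.37] [0.4646 0.194  0.2261] 21.19
0.2245 [-0.14  0.05  0.03] [0.4645 0.194  0.2246] 21.57
0.223 [-0.24 -0.2   0.13] [0.4645 0.194  0.223 ] 21.96
0.2215 [ 0.39  0.56 -0.12] [0.4645 0.194  0.2215] 22.34
0.22 [0.   0.35 0.38] [0.4645 0.194  0.22  ] 22.73
0.2185 [0.14 0.36 0.24] [0.4645 0.194  0.2185] 23.11
0.217 [ 0.13  0.41 -0.15] [0.4645 0.194  0.217 ] 23.49
0.2155 [-0.1  -0.35  0.43] [0.4645 0.194  0.2155] 23.88
0.214 [ 0.17 -0.08  0.3 ] [0.4645 0.194  0.214 ] 24.26
0.2125 [ 0.15 -0.27  0.24] [0.4645 0.194  0.2125] 24.64
0.211 [ 0.11 -0.03  0.15] [0.4645 0.194  0.211 ] 25.02
0.2095 [-0.28 -0.    0.73] [0.4644 0.194  0.2095] 25.41
0.208 [0.3  0.2  1.28] [0.4646 0.194  0.2081] 25.79
0.2065 [0.41 0.01 4.16] [0.4647 0.1941 0.2067] 26.18
side cru [192.3, 160.4] 0.67 256
top cru [229.7, 247.6] 0.39 109
```

View pics/touch.png

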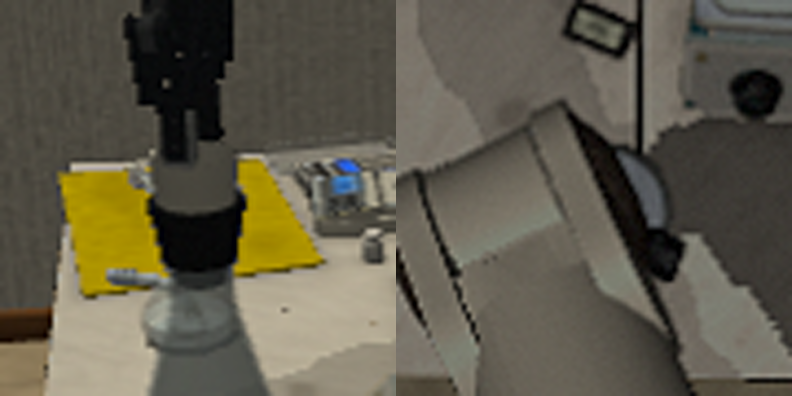

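The fingertips rest on the rim (side crop, tip at (180,160)) and the force is rising as described: 4.2 N after about 3 mm. I'll continue in 1 mm steps to about 9 N.

```bash
python3 - <<'E'
from bench import arm
from h import *
O=[-90,0,-20]
X,Y=.4645,.194
f0=np.load("f0.npy")
def F(n=5): return np.mean([(arm.dwell(.03),arm.state()["ft_force"])[1] for _ in range(n)],axis=0)
z=.2065
while z>.2015:
    z-=.001; arm.movel([X,Y,z],O,rate=.02)
    f=F(5)-f0; s=arm.state(); print(round(z,4),f.round(2),np.round(s["eef_pos"],4),round(s["time_s"],2))
    if f[2]>8.6: break
E
```

```text
0.2055 [ 0.12 -0.18  5.57] [0.4647 0.1941 0.2057] 26.79
0.2045 [-0.5  -0.68  6.72] [0.4648 0.1941 0.2049] 27.21
0.2035 [-0.45 -0.85  7.79] [0.4648 0.1942 0.2041] 27.62
0.2025 [-0.89 -0.55  9.31] [0.4649 0.1941 0.2033] 28.04
```

```bash
python3 - <<'E'
from bench import arm
from h import *
from look import look
O=[-90,0,-20]
X,Y=.4645,.194
arm.movel([X,Y,.23],O,rate=.06)
arm.movel([X,Y,.30],O,rate=.2)
arm.movel([.38,.30,.36],O,rate=.25); arm.dwell(.2)
s=arm.state(); print(s["time_s"],s["eef_pos"],s["ft_force"])
look("fin",.15,None)
d=np.load("cal_side.npy",allow_pickle=True).item()
f=cv2.imread("pics/fin_side_full.png"); g=cv2.imread("pics/fin_top_full.png")
r=cv2.imread("pics/rel_side_full.png")
def z(f,y,x): return cv2.resize(f[y:y+80,x:x+44],None,fx=6,fy=6,interpolation=cv2.INTER_NEAREST)
cv2.imwrite("pics/fin_z.png",cv2.hconcat([z(r,145,170),z(f,145,170),z(g,215,196)]))
E
```

```text
30.0917 [0.38077197 0.29834421 0.3590239 ] [-0.02731054  0.59832695 -0.25202291]
side cru [192.9, 162.2] 0.6 303
top cru [211.8, 255.4] 0.88 344
```

View pics/fin_z.png

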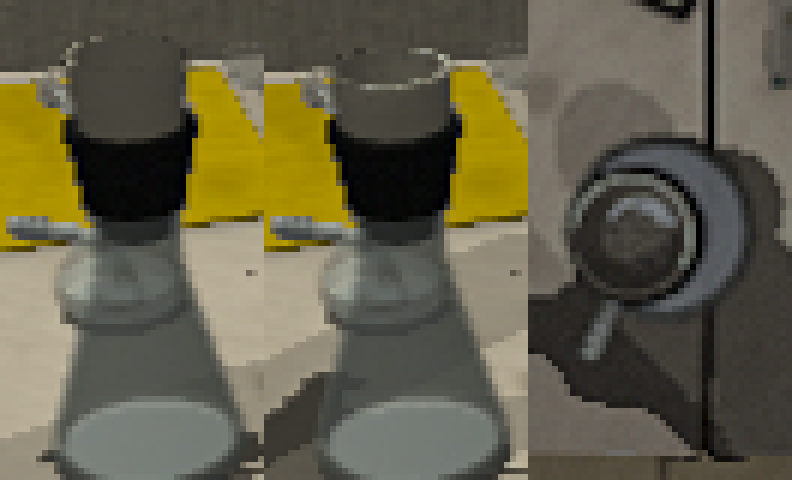

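View pics/fin_top_full.png

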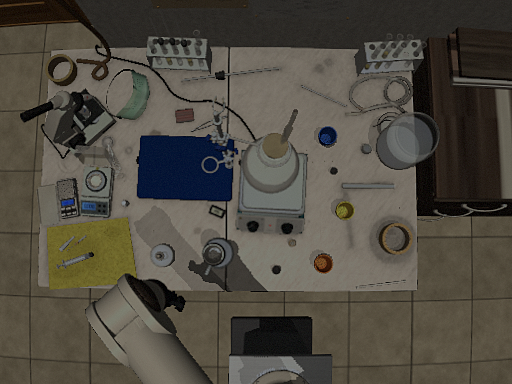

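```bash
python3 - <<'E'
from h import *
out=[]
for n,(x0,y0),xy in(("side",(170,140),(.4650,.191)),("top",(193,230),(.4625,.194))):
    d=np.load(f"cal_{n}.npy",allow_pickle=True).item(); f=cv2.imread(f"pics/fin_{n}_full.png")
    b=cv2.resize(f[y0:y0+50,x0:x0+45],None,fx=8,fy=8,interpolation=cv2.INTER_CUBIC)
    for P,c in((frustum(*xy,0,[(.028,.206)]),(0,255,0)),(frustum(*xy,0,[(.032,.178)]),(255,0,255))):
        cv2.polylines(b,[np.round((proj(d,P)+.5-[x0,y0])*8).astype(int)],1,c,1)
    out.append(b)
cv2.imwrite("pics/fin_ov.png",cv2.hconcat(out))
E
```

View pics/fin_ov.png

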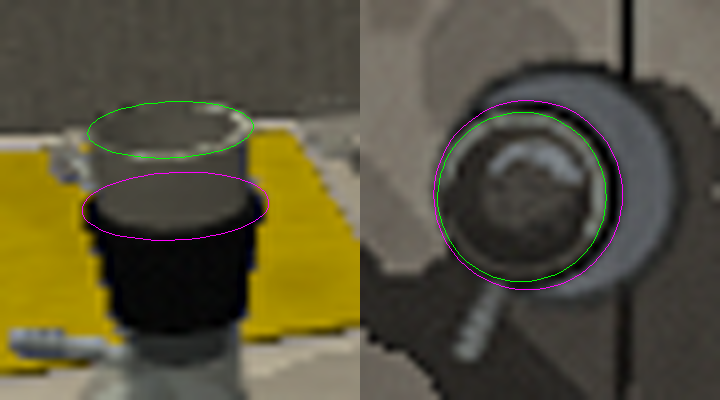

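The green model rim, drawn level at 28 mm above the rubber, lies on the observed rim in both views to within about a pixel. The crucible is therefore level, centred and at the right depth, and nothing touches it. I'm handing the job in.

```bash
python3 -c "
from bench import arm
print(arm.state()['time_s']); print(arm.sign_off())"
```

```text
30.2917
the job is handed in; nothing more can be done
None
```

The white crucible is standing upright in the rubber cone, pressed down about 6 mm. I handed the job in at 30.3 s of the 48 s allowed; no verdict was reported.

**What I did:** I grasped the crucible by its band, carried it round the front of the hotplate and lowered it into the cone. I let go and moved clear so it could settle. Then I set the fingertips on the rim and pressed in steps of 1 to 1.5 mm up to 9.3 N, over about 6 mm of travel, before backing away.

**Last checks:**
- **Depth:** the rim dropped about 2.1 pixels in the side picture, which is roughly 6 mm. That agrees with the force and the travel, so about 28 mm shows above the rubber.
- **Level and centring:** a level rim drawn at that height matched both camera views to within about a pixel.
- **Flask, lamp, bottle and stopper:** the flask is where it was, and the lamp, bottle and stopper look unmoved in the last top picture. I did not measure any of them again.

**Disagreement:** the two cameras placed the cone 2 mm apart in x and about 3 to 13 mm apart in y, depending on the assumed cone shape. I took y from the top view. I took x from the side view, comparing crucible and cone in the same picture. No side force above about 1 N showed while lowering the crucible into the cone.

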